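Index the filter drum to its third stop and hold it

TASK

Put the third filter in the beam: grip the black bar knob on top of the round white filter drum, turn it back anticlockwise (seen from above) all the way to its end stop, then turn it clockwise by feel, three clicks, without letting it run on to the fourth. Finish while still gripping the knob steady at the third stop, so that a picture can be taken; do not let go. Leave the round brightness dial on the square lamp unit alone and do not shove the other things on the bench about.

Things in the scene. Friction and masses are not known exactly. Their poses are not given: they have to be found in the camera images.
- knob_grip (a point): where to grip the index knob: on its vertical axis, half-way up its black upright bar, 46 mm long (this point's x), 14 mm thick (y), 36 mm tall. The bar stands on a black disc 48 mm across, 24 mm below this point; the drum's top is 32 mm below it and the bar's top 12 mm above it. A white pointer line marks the -x end of the bar. The axes turn with the knob; z is up.
- selector: the filter drum, white, round, 144 mm across, top 62 mm above the bench, fixed; origin at the centre of its underside, below the knob's axis. A black tube and a 60 mm black camera block stick out 158 mm along its +x. On its aluminium dial plate a long black line (at its -x) marks home and a black pip each stop, going clockwise.
- index_knob (a joint): turn of the index knob, rad: 0 at the anticlockwise end stop (home, pointer at the long line, towards the drum's -x), growing clockwise from above. Sprung clicks every 0.393 (22.5 degrees): home 0, first 0.393, second 0.785, third 1.178, to the sixth. About 0.07 N m to leave a stop; past half-way it is pulled into the next. Starts between 0.3 and 1.25, never at home.
- dial_mark (a point): rim of the smooth round brightness dial, black, 34 mm across and 18 mm tall, on the top of the square white lamp unit (120 x 110 x 55 mm, fixed); a bystander, not to be turned. This point is 15 mm out from the dial's axis, at its top.
- amber_bottle: small amber reagent bottle, 36 mm across, 75 mm tall, with a white cap; loose bystander; origin at the centre of its underside
- petri_dish: closed clear culture dish, 93 mm across, 16 mm high, at the left side; loose bystander; origin at the centre of its underside
- slide_box: flat grey and white box for slides, 77 x 71 x 33 mm, on the robot's side; loose bystander; origin at the centre of its underside
- slide_jar: white ceramic jar with a lid knob, 58 mm across, 98 mm tall; loose bystander; origin at the centre of its underside
- forceps_case: flat grey case, 30 x 160 x 14 mm, at the right side; loose bystander; origin at the centre of its underside

How it is judged:
By the outcome, as a careful person would: the job done as asked, in the order asked, and still so for the second after the job is handed in, while the arm keeps its last pose, push and grip.
It also fails if it takes over 54 s, if anything falls off the work surface, if the arm or the gripper's body presses on something with over 40 N, if the wrist force passes 120 N, or if a joint passes its speed limit or range.

ROBOT

A 7-joint arm with a two-finger parallel gripper is mounted at the origin on the work surface. World frame = base frame: x ahead of the robot, y to its left, z up, the work surface at z = 0. Lengths are in mm, angles in rad, forces in N, time in s.
With the tool pointing down it reaches from about 425 to 875 mm from the base axis. Payload 4.7 kg.
Tool frame: the origin (TCP) lies between the finger pads; the fingertips stand 11 mm ahead of it and the grasp point (between the pads) lies 8 mm behind it; z points along the fingers, y is the line along which they close (so a half turn about z gives the same grasp; the last joint's range is limited). The gripper opens to 85 mm and grips with 20 to 120 N. Pads are 22 mm wide; open, the fingers measure 114 mm over their backs; the gripper's body (76 mm by 85 mm) begins 54 mm behind the grasp point. The pads swing forward as they close: fully open they stand 13 mm farther back than shut.
Start: joints at [-1.091, 0.321, -0.07, 1.45, 0.023, 1.371, -0.057], TCP at [291.967, 580.757, 242.349] pointing down, gripper open.
Joint ranges: [-2.86, 2.86], [-0.3, 2.09], [-1.38, 1.24], [0.06, 2.45], [-1.56, 4.7], [0.09, 2.05], [-2.69, 2.69]. Speed limits (rad/s): [2.57, 2.57, 3.14, 3.14, 3.14, 3.14, 3.14].

INTERFACE

Orientations are given as [roll, pitch, yaw] about the fixed x, y, z axes, in that order (R = Rz(yaw) Ry(pitch) Rx(roll)).
In Python, from plant import * gives the robot as it stands.
- The arm moves only by the tool drive_tool, never from a script. Its argument "motion" is one flat list of numbers, 6 for each row, row after row: the shift along the tool's x, y, z in m, then the turn, a rotation vector about the tool's x, y, z in rad. A call has 1 to 12 rows; each row shifts and turns the commanded pose from where the row before left it, along the tool's axes as they then stand; what a row does not reach is not made up. A row lasts 1/10 s, in which the tool goes at most 50 mm and 8.59 degrees, less where a joint would pass 70% of its speed; a pose out of reach is approached as far as the arm can. A call with a gripper value outside its range is refused whole. "hand" is the closure, from -1 (fully open) to 1 (shut), set as the call begins (left out, the last holds). The fingers move at their own pace and stop on an object; "grip_force" is the grip in N (left out, the last holds). Time passes only in rows, so rows that do not move let the fingers close. It gives the time, the measured TCP pose, the force, the opening and the grip force at its end, in the units of the state.
- observe(): the state, without advancing time (a new reading comes with each control period).
- get_image(name): name is "scene" or "top" or "wrist"; returns a dict with "image" (480x640x3 uint8, red, green, blue), "mtx" (3x3 intrinsics, pixels), "R" (3x3) and "t" (3): a world point X has camera coordinates R X + t. Camera axes: x right, y down, z forward; pixel columns grow to the right and rows downward; lengths in mm; the calibration is good to about 2 mm. A picture is of the moment at which its call begins. There is no depth.
- hand_in(): hands the job in; it is judged then, once.
The state is a dict: "t": time; "joints": joint angles; "dq": joint speeds; "effort": joint torques, N m; "tool_pos": TCP position; "orientation": TCP orientation; "contact_force": force on the tool from outside, world axes, zero at the start; "moment": the same for the moment, N m; "gripper_width": finger opening in mm; "finger_force": force on a finger pad.
Only numpy, scipy, OpenCV 4.12 (cv2) and the standard library are available. Lean on these libraries where they do the work, as an engineer would, in place of code of your own. Each camera call takes 0.05 s, during which the arm holds its last target. There are 200 camera calls.

## Working session

There is one attempt and no reset: what is moved stays moved. The work goes in short steps, Python scripts to look and compute and a tool call to move; the robot and the scene stay as the last step left them, time stands still between calls to the robot, and variables do not carry over. Pictures are saved under pics/ and viewed, at most 10 in all, crops included, and the job is handed in when it is done.

Besides the shell and the picture viewer there is one more tool, called after "Request:" in YAML: its name, and indented under it one key for each argument. drive_tool: Moves the arm, as the interface text tells. Its arguments: {"type":"object","properties":{"motion":{"type":"array"},"hand":{"type":"number"},"grip_force":{"type":"number"}},"required":["motion"]}

```bash
mkdir -p pics; ls; python3 - <<'E'
from plant import *
import cv2
s=observe();print({k:s[k] for k in('t','tool_pos','orientation','gripper_width','contact_force','moment')})
for n in('top','scene'):
    d=get_image(n);cv2.imwrite(f'pics/{n}0.png',d['image'][:,:,::-1]);print(n,d['mtx'],d['R'],d['t'])
E
```

```text
pics
{'t': 0.0, 'tool_pos': array([291.74760487, 580.27081637, 241.2407911 ]), 'orientation': array([-3.13971561e+00,  8.33022197e-05,  2.67584687e+00]), 'gripper_width': 85.35507678912488, 'contact_force': array([ 0.29600369, -0.32519291, -1.19094539]), 'moment': array([ 0.03111564,  0.01215832, -0.00337775])}
top [[473.53178708   0.         323.6691201 ]
 [  0.         473.53178708 239.67756454]
 [  0.           0.           1.        ]] [[ 0.03478136 -0.99938307 -0.00487193]
 [-0.97419113 -0.03281591 -0.22332657]
 [ 0.22302891  0.01251379 -0.97473151]] [-47.38786882 550.46413465 988.95983951]
scene [[433.60037764   0.         318.75020132]
 [  0.         433.60037764 237.61179787]
 [  0.           0.           1.        ]] [[-1.27352887e-01  9.91857468e-01 -6.94649004e-05]
 [ 7.03627438e-01  9.02952581e-02 -7.04808622e-01]
 [-6.99063423e-01 -8.98082901e-02 -7.09397492e-01]] [  98.48374245 -310.50616496 1350.35844282]
```

View pics/top0.png

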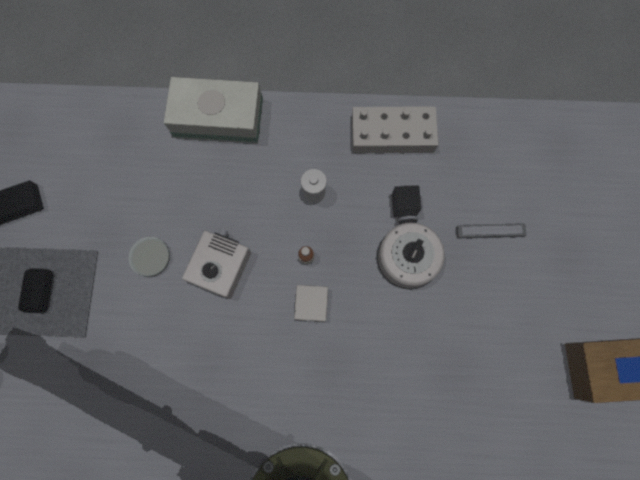

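View pics/scene0.png

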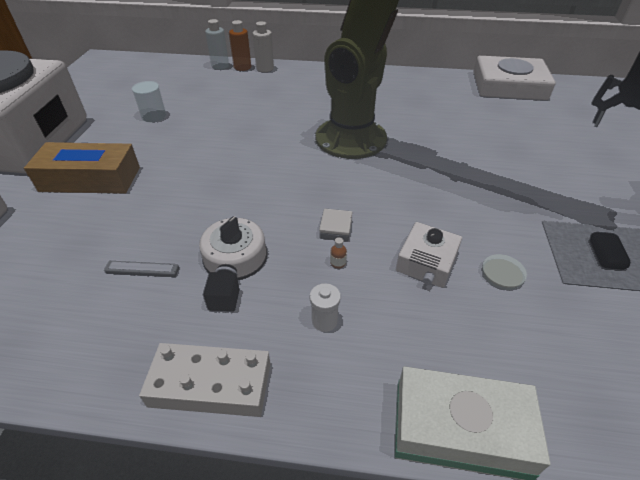

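The top view shows the drum at about (411,254), its knob at about (414,251) and the camera block at about (406,200). In the scene view the knob is at about (231,230).

```bash
cat >h.py <<'E'
import numpy as np,cv2
def ray(d,u,v,z):
    R,t=np.array(d['R']),np.array(d['t']).ravel();c=-R.T@t
    w=R.T@np.linalg.inv(d['mtx'])@np.array([u,v,1.]);return c+w*(z-c[2])/w[2]
def proj(d,X):
    p=d['mtx']@(np.array(d['R'])@np.array(X,float)+np.array(d['t']).ravel());return p[:2]/p[2]
E
python3 - <<'E'
from plant import *
from h import *
d=get_image('top');e=get_image('scene')
a=d['image'][205:295,370:455];b=e['image'][200:315,190:280]
A=cv2.resize(a,None,fx=6,fy=6,interpolation=cv2.INTER_CUBIC)[:,:400*6]
B=cv2.resize(b,(int(90*540/115),540),interpolation=cv2.INTER_CUBIC)
cv2.imwrite('pics/crop0.png',cv2.resize(np.hstack([A[:,:],B]),None,fx=.85,fy=.85)[:,:,::-1])
g=d['image'][205:300,365:460].min(2);m=(g>125).astype(np.uint8)
n,l,st,c=cv2.connectedComponentsWithStats(m);i=1+st[1:,4].argmax()
k=cv2.findContours((l==i).astype(np.uint8),0,1)[0][0];el=cv2.fitEllipse(cv2.convexHull(k));print(st[i],el)
print('drum top',ray(d,el[0][0]+365,el[0][1]+205,62))
g=d['image'][225:275,390:435].max(2);m=(g<60).astype(np.uint8)
n,l,st,c=cv2.connectedComponentsWithStats(m)
for i in range(1,n):
  if st[i,4]>8:print(st[i],c[i]+[390,225],ray(d,*(c[i]+[390,225]),85))
E
```

```text
[  18   19   60   59 2094] ((47.46156311035156, 47.949729919433594), (57.72990417480469, 59.91823196411133), 123.29988098144531)
drum top [ 528.39411539 -225.12891443   62.        ]
[ 13  15  21  22 298] [413.4261745  251.23154362] [ 527.50629398 -223.11419042   85.        ]
```

View pics/crop0.png

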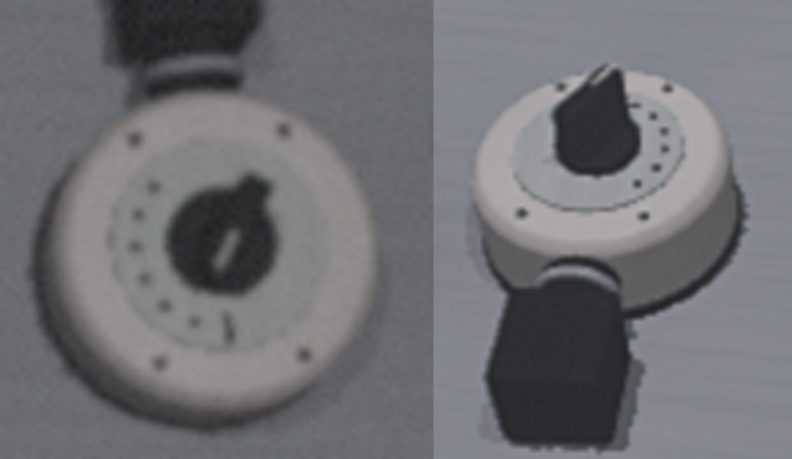

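```bash
python3 - <<'E'
from plant import *
from h import *
d=get_image('top');s=5.1
P=lambda u,v,z:ray(d,370+u/s,205+v/s,z)
far=P(258,184,106);pin=P(237,232,106);pout=P(215,270,106)
print(far,pin,pout,'mid',(far+pout)/2,np.linalg.norm(far-pout))
h=P(229,330,63);c=np.array([528.4,-225.1,62]);print('home',h-c, 'ptr',pout-pin,far-pout)
an=lambda w:np.degrees(np.arctan2(w[1],w[0]))
print('home ang',an(h-c),'bar->ptr',an(pout-far),an(pout-pin))
for u,v in[(194,322),(166,306),(145,280),(136,246),(139,215),(153,187)]:print(an(P(u,v,63)-c),end=' ')
g=d['image'][175:222,380:430].max(2);m=(g<70).astype(np.uint8)
n,l,st,cc=cv2.connectedComponentsWithStats(m);i=1+st[1:,4].argmax();print(st[i],cc[i]+[380,175],an(ray(d,*(cc[i]+[380,175]),50)-c))
E
```

```text
[ 545.6015875  -234.64305762  106.        ] [ 524.91550591 -225.74097194  106.        ] [ 508.59506046 -216.53564563  106.        ] mid [ 527.09832398 -225.58935163  106.        ] 41.19904625837417
home [-37.36595727  -4.90939582   1.        ] ptr [-1.63204455e+01  9.20532631e+00  1.13686838e-13] [ 3.70065270e+01 -1.81074120e+01 -1.13686838e-13]
home ang -172.51496108382943 bar->ptr 153.92734893237704 150.5754167892393
163.73191263612387 141.69165442411256 118.47623737197708 93.32758267567668 70.78862632498742 48.507290709213095 [ 11  11  30  36 905] [405.47624309 202.29281768] 6.149551113732458
```

Request:
drive_tool:
  motion: [-0.039, -0.0205, 0, 0, 0, 0, -0.039, -0.0205, 0, 0, 0, 0, -0.039, -0.0205, 0, 0, 0, 0, -0.039, -0.0205, 0, 0, 0, 0, -0.039, -0.0205, 0, 0, 0, 0, -0.039, -0.0205, 0, 0, 0, 0, -0.039, -0.0205, 0, 0, 0, 0, -0.039, -0.0205, 0, 0, 0, 0, -0.039, -0.0205, 0, 0, 0, 0, -0.039, -0.0205, 0, 0, 0, 0, -0.039, -0.0205, 0, 0, 0, 0, -0.039, -0.0205, 0, 0, 0, 0]
  hand: -1

```text
t: 1.45
tool_pos: [600.4, 149.3, 242.4]
orientation: [3.141, 0.0, 2.676]
contact_force: [0.2, 1.0, -1.2]
gripper_width: 85.5
finger_force: 0.0
```

Request:
drive_tool:
  motion: [-0.0115, -0.041, 0, 0, 0, 0, -0.0115, -0.041, 0, 0, 0, 0, -0.0115, -0.041, 0, 0, 0, 0, -0.0115, -0.041, 0, 0, 0, 0, -0.0115, -0.041, 0, 0, 0, 0, -0.0115, -0.041, 0, 0, 0, 0, -0.0115, -0.041, 0, 0, 0, 0, -0.0115, -0.041, 0, 0, 0, 0, -0.0115, -0.041, 0, 0, 0, 0, 0, 0, 0, 0, 0, 0]

```text
t: 2.45
tool_pos: [523.3, -233.4, 242.8]
orientation: [-3.138, 0.001, 2.665]
contact_force: [-0.8, -0.3, 0.8]
gripper_width: 85.3
finger_force: 0.0
```

```bash
python3 - <<'E'
from plant import *
from h import *
s=observe();print(s['t'],s['tool_pos'],s['orientation'],s['joints'])
d=get_image('wrist');cv2.imwrite('pics/w1.png',d['image'][:,:,::-1]);print(proj(d,[528,-225,62]),d['R'],d['t'])
E
```

```text
2.45 [ 523.34546648 -233.43056329  242.77367037] [-3.13779103e+00  1.49330351e-03  2.66461684e+00] [-0.09165312  0.16330942  0.52013821  1.66609587 -0.07925206  1.33290638
  1.53515698]
[325.5661652  213.94782638] [[ 0.45988402  0.88797287 -0.00329588]
 [ 0.84192086 -0.43484767  0.31949456]
 [ 0.28226929 -0.14970531 -0.94758238]] [ -32.39644644 -584.81836842  198.21190243]
```

View pics/w1.png

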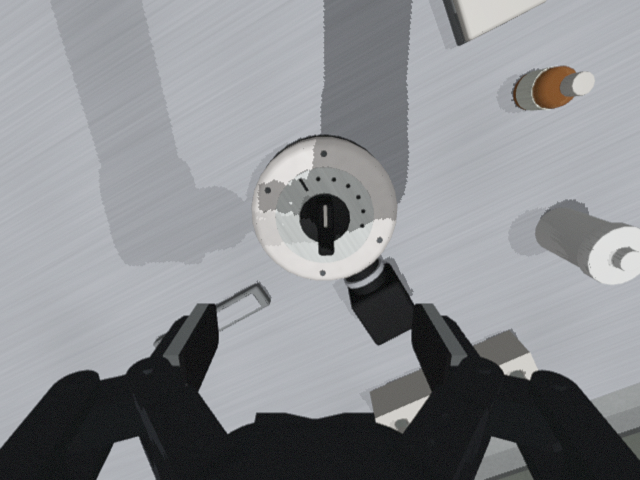

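The wrist view shows the drum centred at about (325,207), the knob's white line running from (325,207) to (325,228), the home line at about (304,184), and the pips going clockwise from there.

```bash
python3 - <<'E'
from plant import *
from h import *
from scipy.optimize import least_squares
d=get_image('wrist');im=d['image'];x0,y0=255,140
g=im[y0:280,x0:395].max(2).astype(np.uint8)
bh=cv2.morphologyEx(g,cv2.MORPH_BLACKHAT,np.ones((9,9)))
n,l,st,c=cv2.connectedComponentsWithStats((bh>45).astype(np.uint8))
P=[]
for i in range(1,n):
  if st[i,4]<5:continue
  q=ray(d,*(c[i]+[x0,y0]),63);w=q[:2]-[528,-225];r=np.hypot(*w);a=np.degrees(np.arctan2(w[1],w[0]))
  if 25<r<75:print(st[i,2:],(c[i]+[x0,y0]).round(1),q[:2].round(1),r.round(1),a.round(1));P.append((q[0],q[1],r,a))
# pips
pp=np.array([p[:2] for p in P if 30<p[2]<47 and 35<p[3]<175])
pp=pp[np.argsort(-np.degrees(np.arctan2(pp[:,1]+225,pp[:,0]-528)))]
print(len(pp))
if len(pp)==6:
  k=np.arange(1,7)*np.pi/8
  f=lambda v:(np.c_[v[0]+v[2]*np.cos(v[3]-k),v[1]+v[2]*np.sin(v[3]-k)]-pp).ravel()
  r=least_squares(f,[528,-225,38,3.25]);print('axis',r.x,np.degrees(r.x[3]),np.abs(r.fun).max())
# knob
m=(im[:,:,:].max(2)<70).astype(np.uint8);m[:185]=0;m[262:]=0;m[:,:295]=0;m[:,355:]=0
n,l,st,c=cv2.connectedComponentsWithStats(m);i=l[235,325];print('knob',st[i])
gg=im[195:240,315:337].mean(2);n,l,st,c=cv2.connectedComponentsWithStats((gg>100).astype(np.uint8))
for i in range(1,n):
  if st[i,4]>10:
    pts=np.argwhere(l==i)[:,::-1]+[315,195];W=np.array([ray(d,*p,106)[:2] for p in pts]);L=cv2.fitLine(W.astype(np.float32),2,0,.01,.01).ravel()
    print(st[i],W.mean(0),W[0],W[-1],np.degrees(np.arctan2(L[1],L[0])))
print(ray(d,326,253,100))
E
```

```text
[ 43  22 137] [284.5 147.4] [ 457.9 -225.6] 70.1 -179.5
[24 11 45] [348.6 143.6] [ 481.  -173.5] 69.7 132.4
[ 7  7 37] [318.2 154.2] [ 476.9 -201.6] 56.2 155.4
[ 5  5 17] [312.8 179.4] [ 494.6 -216.2] 34.5 165.3
[11 14 53] [297.8 184.6] [ 492.6 -230.6] 35.9 -171.0
[ 4  5 16] [328.5 180. ] [ 501.7 -203.6] 33.9 140.9
[5 2 8] [273.  181.6] [ 479.8 -249.6] 54.2 -152.9
[ 4  4 16] [342.5 186.5] [ 512.9 -194.8] 33.7 116.5
[ 6  6 32] [262.5 190.5] [ 482.5 -262.3] 58.9 -140.6
[ 5  4 17] [352.9 197.6] [ 526.7 -190.7] 34.3 92.1
[ 3  7 20] [290.  208.2] [ 508.8 -247.7] 29.7 -130.2
[ 5  3 13] [263.8 210.8] [ 499.8 -270.9] 53.9 -121.5
[4 2 6] [272.2 210.3] [ 503.  -263.6] 46.0 -122.9
[ 5  4 16] [357.8 211.6] [ 541.  -192.3] 35.2 68.3
[ 4  4 13] [356.6 226.4] [ 553.7 -199.4] 36.3 44.9
[ 7  6 33] [374.2 240.6] [ 574.7 -190.2] 58.2 36.7
[ 25  24 205] [366.7 268. ] [ 597.7 -208.7] 71.6 13.1
[ 6  6 31] [317.4 273.5] [ 580.6 -255.2] 60.6 -29.9
[15  4 38] [343.9 278. ] [ 597.2 -233.7] 69.7 -7.2
6
axis [ 529.81415338 -227.50725863   36.90391642    3.22447252] 184.7486668245946 0.10829159998999671
knob [ 295  195   50   61 2011]
[13  0  9  6 25] [ 508.55560688 -204.34409829] [ 505.47061286 -207.79470893] [ 512.0584661  -203.87579199] 36.609932
[ 3 11  4 22 63] [ 517.824994   -221.86092097] [ 509.85109527 -219.01497513] [ 526.42900977 -225.59411767] -23.573135
[ 551.4510767  -232.33544658  100.        ]
```

Request:
drive_tool:
  motion: [-0.0023, 0.0087, 0, 0, 0, -0.04, 0, 0, 0.03, 0, 0, 0, 0, 0, 0.03, 0, 0, 0, 0, 0, 0.03, 0, 0, 0, 0, 0, 0.02, 0, 0, 0, 0, 0, 0, 0, 0, 0, 0, 0, 0, 0, 0, 0]

```text
t: 3.25
tool_pos: [533.3, -216.9, 132.6]
orientation: [3.141, -0.0, 2.719]
contact_force: [0.0, 0.0, 0.2]
gripper_width: 85.5
finger_force: 0.0
```

```bash
python3 - <<'E'
from plant import *
from h import *
s=observe();print(s['t'],s['tool_pos'],s['orientation'],s['joints'],s['moment'])
d=get_image('wrist');e=get_image('scene');print(proj(d,[529.5,-227,106]))
cv2.imwrite('pics/w2.png',np.hstack([d['image'][:,150:520],cv2.resize(e['image'][130:310,160:320],(427,480))])[:,:,::-1])
E
```

```text
3.25 [ 533.30987194 -216.89301189  132.57578586] [ 3.14116589e+00 -1.29610813e-04  2.71942061e+00] [-0.08453125  0.25929024  0.49088503  1.79076667 -0.1348595   1.12469826
  1.59946545] [ 0.02899141 -0.02613143 -0.01542075]
[294.31189308 289.8434311 ]
```

View pics/w2.png

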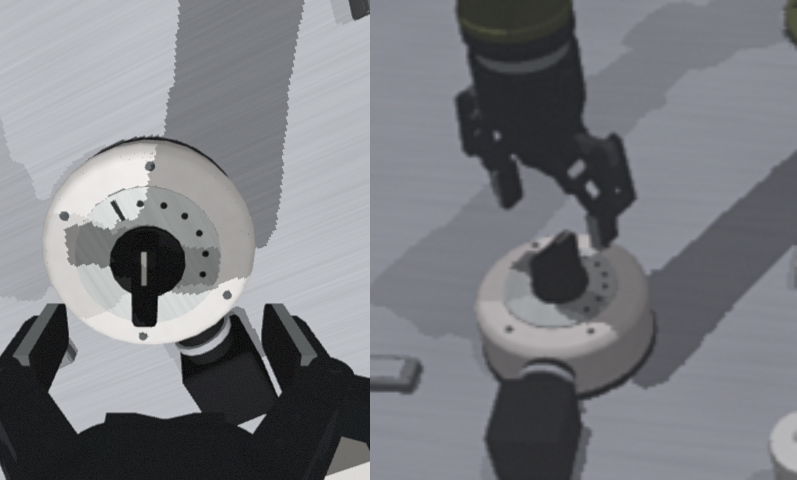

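The wrist view now has the bar vertical at about u=295, midway between home and the rest of the pips. The tool sits to the right of it (fingers at u≈205 and 440). I'll remeasure with the arm settled.

```bash
python3 - <<'E'
from plant import *
from h import *
from scipy.optimize import least_squares
s=observe();print(s['tool_pos'],s['orientation'])
d=get_image('wrist');im=d['image'];x0,y0=190,130
g=im[y0:350,x0:410].max(2).astype(np.uint8)
bh=cv2.morphologyEx(g,cv2.MORPH_BLACKHAT,np.ones((13,13)))
n,l,st,c=cv2.connectedComponentsWithStats((bh>45).astype(np.uint8));P=[]
for i in range(1,n):
  if st[i,4]<12:continue
  q=ray(d,*(c[i]+[x0,y0]),63)[:2];w=q-[529,-227];r=np.hypot(*w);a=np.degrees(np.arctan2(w[1],w[0]))
  if 30<r<47 or 54<r<64:print(st[i,2:],q.round(1),r.round(1),a.round(1))
  if 30<r<44 and 35<a<175 and st[i,2]<12:P.append((a,*q))
pp=np.array(sorted(P,reverse=True))[:,1:];print(len(pp))
if len(pp)==6:
  k=np.arange(1,7)*np.pi/8
  f=lambda v:(np.c_[v[0]+v[2]*np.cos(v[3]-k),v[1]+v[2]*np.sin(v[3]-k)]-pp).ravel()
  r=least_squares(f,[528,-225,38,3.25]);print('axis',r.x,np.degrees(r.x[3]),np.abs(r.fun).max())
# white pointer line, and bar lower part sides
gg=im[240:300,285:305].mean(2);n,l,st,c=cv2.connectedComponentsWithStats((gg>100).astype(np.uint8))
for i in range(1,n):
  if st[i,4]>20:
    W=np.array([ray(d,*p,106)[:2] for p in np.argwhere(l==i)[:,::-1]+[285,240]]);L=cv2.fitLine(W.astype(np.float32),2,0,.01,.01).ravel();print(st[i],W.mean(0),np.degrees(np.arctan2(L[1],L[0])))
for v in(305,315,322):
  row=im[v,260:330].max(1);u=np.where(row<70)[0]+260;print(v,u.min(),u.max(),ray(d,(u.min()+u.max())/2,v,106)[:2])
E
```

```text
[ 533.83132281 -218.11582089  133.90403674] [3.14081020e+00 2.59335010e-03 2.71773655e+00]
[10 10 83] [ 476.8 -201.5] 58.1 153.9
[18  9 30] [ 482.7 -226.4] 46.3 179.3
[ 7  8 48] [ 494.5 -216.3] 36.1 162.7
[ 16  22 136] [ 493.3 -230.5] 35.9 -174.4
[ 8  7 41] [ 501.6 -203.7] 35.9 139.6
[10 10 78] [ 482.5 -262. ] 58.2 -143.0
[ 8  7 38] [ 512.8 -194.7] 36.1 116.6
[ 7  7 39] [ 526.7 -190.7] 36.4 93.6
[ 7  7 33] [ 541.1 -192.3] 36.7 70.8
[ 7  4 16] [ 515.2 -271.6] 46.7 -107.3
[ 6  6 32] [ 553.7 -199.4] 37.1 48.2
[10  9 68] [ 574.3 -190.2] 58.3 39.1
[10  9 63] [ 580.1 -255. ] 58.3 -28.7
6
axis [ 529.79952755 -227.59547584   37.00530817    3.2248869 ] 184.77240854148522 0.06508036021210728
[  8   9   5  33 150] [ 517.67647751 -221.86902019] -24.199461
305 284 308 [ 539.15585491 -231.58895448]
315 284 307 [ 544.55402038 -234.44288474]
322 287 305 [ 548.59310999 -236.05752684]
```

Request:
drive_tool:
  motion: [0, -0.0106, 0, 0, 0, 0, 0, 0, 0.02, 0, 0, 0, 0, 0, 0.02, 0, 0, 0, 0, 0, 0.006, 0, 0, 0, 0, 0, 0, 0, 0, 0, 0, 0, 0, 0, 0, 0, 0, 0, 0, 0, 0, 0]

```text
t: 4.1
tool_pos: [528.7, -228.8, 87.6]
orientation: [3.141, 0.002, 2.716]
contact_force: [0.1, -0.3, 0.1]
gripper_width: 85.2
finger_force: 0.0
```

```bash
python3 - <<'E'
from plant import *
import numpy as np
from h import *
P=[]
for i in range(4):
  s=observe();P.append(np.r_[s['tool_pos'],s['orientation'][2]]);get_image('top')
print(np.mean(P,0),s['t'])
d=get_image('wrist');print(proj(d,[529.2,-227.4,106]),proj(d,[529.2,-227.4,70]))
cv2.imwrite('pics/w3.png',d['image'][:,:,::-1])
E
```

```text
[ 528.60884831 -228.6158426    87.34409553    2.71583652] 4.25
[318.46681739 343.15812224] [317.6164923  298.30957119]
```

View pics/w3.png

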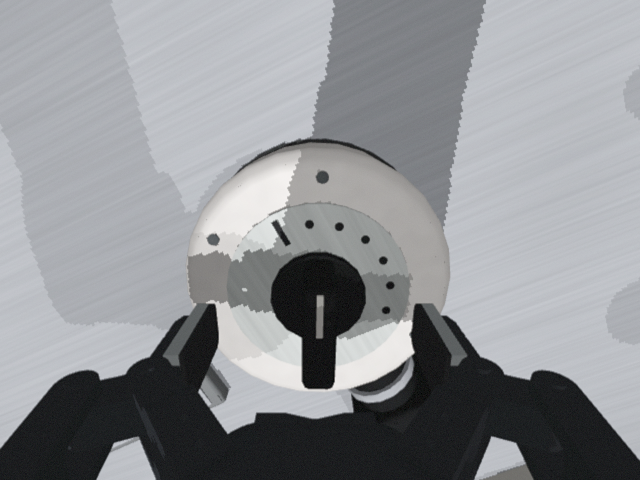

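The bar is at about u=319 and the fingers' midpoint at about u=315, so the tool is roughly 1 mm off. I'll nudge it and close.

Request:
drive_tool:
  motion: [0, 0.0013, 0, 0, 0, 0, 0, 0, 0, 0, 0, 0]

```text
t: 4.55
tool_pos: [528.7, -226.8, 86.3]
orientation: [3.141, 0.0, 2.716]
contact_force: [1.2, 0.1, -0.6]
gripper_width: 85.8
finger_force: 0.0
```

Request:
drive_tool:
  motion: [0, 0, 0, 0, 0, 0, 0, 0, 0, 0, 0, 0, 0, 0, 0, 0, 0, 0, 0, 0, 0, 0, 0, 0, 0, 0, 0, 0, 0, 0, 0, 0, 0, 0, 0, 0, 0, 0, 0, 0, 0, 0, 0, 0, 0, 0, 0, 0, 0, 0, 0, 0, 0, 0, 0, 0, 0, 0, 0, 0]
  hand: 1
  grip_force: 40

```text
t: 5.55
tool_pos: [528.6, -226.8, 86.4]
orientation: [3.141, -0.0, 2.716]
contact_force: [-0.3, 2.7, 2.1]
gripper_width: 13.5
finger_force: 43.1
```

```bash
cat >o.py <<'E'
from plant import *
import numpy as np
P=[]
for i in range(3):
  s=observe();P.append(np.r_[s['tool_pos'],s['orientation'],s['contact_force'],s['moment'],s['gripper_width'],s['finger_force']]);get_image('top')
m=np.mean(P,0);np.set_printoptions(suppress=True,precision=3)
print(s['t'],'pos',m[:3],'yaw deg',np.degrees(m[5]),'F',m[6:9],'M',m[9:12],'w,f',m[12:],'j7',s['joints'][6])
E
python3 o.py
```

```text
5.65 pos [ 528.607 -226.826   86.433] yaw deg 155.6146201728019 F [-0.546  2.181  2.485] M [ 0.449  0.122 -0.006] w,f [13.266 43.153] j7 1.6403621944837607
```

Request:
drive_tool:
  motion: [0, 0, 0, 0, 0, -0.05, 0, 0, 0, 0, 0, -0.05, 0, 0, 0, 0, 0, -0.05, 0, 0, 0, 0, 0, -0.05, 0, 0, 0, 0, 0, -0.05, 0, 0, 0, 0, 0, -0.05, 0, 0, 0, 0, 0, -0.05, 0, 0, 0, 0, 0, 0, 0, 0, 0, 0, 0, 0]

```text
t: 6.6
tool_pos: [528.6, -227.1, 86.4]
orientation: [3.141, 0.0, 3.065]
contact_force: [-0.4, 2.4, 3.6]
gripper_width: 13.3
finger_force: 43.1
```

```bash
python3 o.py
```

```text
6.7 pos [ 528.567 -227.121   86.43 ] yaw deg 175.60035792741127 F [-0.58   2.403  3.645] M [0.401 0.186 0.006] w,f [13.389 43.17 ] j7 1.9727809578255058
```

Request:
drive_tool:
  motion: [0, 0, 0, 0, 0, -0.05, 0, 0, 0, 0, 0, -0.05, 0, 0, 0, 0, 0, -0.04, 0, 0, 0, 0, 0, 0, 0, 0, 0, 0, 0, 0]

```text
t: 7.25
tool_pos: [528.6, -227.2, 86.4]
orientation: [-3.141, 0.0, -3.079]
contact_force: [-1.5, 2.3, 4.2]
gripper_width: 13.3
finger_force: 43.2
```

```bash
python3 o.py
```

```text
7.35 pos [ 528.559 -227.227   86.428] yaw deg -176.38060615459443 F [-0.826  1.895  3.875] M [ 0.349  0.148 -0.02 ] w,f [13.375 43.259] j7 2.1063974373951613
```

Request:
drive_tool:
  motion: [0, 0, 0, 0, 0, -0.03, 0, 0, 0, 0, 0, 0, 0, 0, 0, 0, 0, 0]

```text
t: 7.7
tool_pos: [528.6, -227.2, 86.4]
orientation: [3.141, 0.0, -3.048]
contact_force: [-0.2, 2.5, 3.6]
gripper_width: 12.9
finger_force: 43.6
```

```bash
python3 o.py
```

```text
7.8 pos [ 528.562 -227.242   86.413] yaw deg -174.64197167501456 F [-0.499  2.053  4.091] M [ 0.321  0.162 -0.338] w,f [13.22  43.676] j7 2.135460410305088
```

Request:
drive_tool:
  motion: [0, 0, 0, 0, 0, -0.03, 0, 0, 0, 0, 0, 0, 0, 0, 0, 0, 0, 0]

```text
t: 8.15
tool_pos: [528.6, -227.2, 86.4]
orientation: [3.141, 0.001, -3.019]
contact_force: [-1.2, 2.2, 4.5]
gripper_width: 13.4
finger_force: 55.7
```

```bash
python3 o.py
```

```text
8.25 pos [ 528.573 -227.244   86.453] yaw deg -172.970090104582 F [-0.728  1.962  4.953] M [ 0.39   0.116 -1.267] w,f [13.41  55.797] j7 2.1637498498315577
```

The moment jumped to -1.27 N m at yaw 187°, with contact at about 184.7°. That is the home end stop, and it matches the measured home line. Next I turn clockwise one click at a time.

Request:
drive_tool:
  motion: [0, 0, 0, 0, 0, 0.05, 0, 0, 0, 0, 0, 0.05, 0, 0, 0, 0, 0, 0.05, 0, 0, 0, 0, 0, 0.05, 0, 0, 0, 0, 0, 0.05, 0, 0, 0, 0, 0, 0.05, 0, 0, 0, 0, 0, 0.05, 0, 0, 0, 0, 0, 0.05, 0, 0, 0, 0, 0, 0.035, 0, 0, 0, 0, 0, 0, 0, 0, 0, 0, 0, 0]

```text
t: 9.4
tool_pos: [528.6, -226.9, 86.4]
orientation: [-3.141, -0.0, 2.834]
contact_force: [-0.9, 1.7, 5.4]
gripper_width: 13.7
finger_force: 43.5
```

```bash
python3 o.py
```

```text
9.5 pos [ 528.593 -226.899   86.405] yaw deg 162.38226636954514 F [-1.2    1.979  5.316] M [ 0.366  0.197 -0.011] w,f [13.358 43.549] j7 1.7514408917386406
```

Request:
drive_tool:
  motion: [0, 0, 0, 0, 0, 0.05, 0, 0, 0, 0, 0, 0.05, 0, 0, 0, 0, 0, 0.05, 0, 0, 0, 0, 0, 0.05, 0, 0, 0, 0, 0, 0.05, 0, 0, 0, 0, 0, 0.05, 0, 0, 0, 0, 0, 0.05, 0, 0, 0, 0, 0, 0.043, 0, 0, 0, 0, 0, 0, 0, 0, 0, 0, 0, 0]

```text
t: 10.55
tool_pos: [528.7, -226.6, 86.4]
orientation: [-3.141, 0.0, 2.441]
contact_force: [-1.2, 1.8, 6.2]
gripper_width: 13.4
finger_force: 43.6
```

```bash
python3 o.py
```

```text
10.65 pos [ 528.731 -226.636   86.418] yaw deg 139.87657680179373 F [-1.02   2.844  5.183] M [ 0.484  0.191 -0.03 ] w,f [13.293 43.607] j7 1.3782249892422525
```

Request:
drive_tool:
  motion: [0, 0, 0, 0, 0, 0.05, 0, 0, 0, 0, 0, 0.05, 0, 0, 0, 0, 0, 0.05, 0, 0, 0, 0, 0, 0.05, 0, 0, 0, 0, 0, 0.05]

```text
t: 11.2
tool_pos: [528.9, -226.4, 86.4]
orientation: [-3.142, 0.0, 2.19]
contact_force: [0.6, 2.6, 4.8]
gripper_width: 13.4
finger_force: 43.5
```

```bash
python3 o.py
```

```text
11.3 pos [ 528.891 -226.461   86.413] yaw deg 125.42649762379799 F [0.004 2.61  5.114] M [0.541 0.12  0.016] w,f [13.426 43.58 ] j7 1.1407264924848806
```

Request:
drive_tool:
  motion: [0, 0, 0, 0, 0, 0.05, 0, 0, 0, 0, 0, 0.05, 0, 0, 0, 0, 0, 0.043, 0, 0, 0, 0, 0, 0, 0, 0, 0, 0, 0, 0, 0, 0, 0, 0, 0, 0]

```text
t: 11.95
tool_pos: [529.0, -226.4, 86.4]
orientation: [3.141, 0.0, 2.048]
contact_force: [-0.2, 2.7, 4.4]
gripper_width: 13.0
finger_force: 43.6
```

```bash
python3 o.py; python3 - <<'E'
from plant import *
from h import *
d=get_image('wrist');e=get_image('top')
cv2.imwrite('pics/w4.png',np.hstack([d['image'][100:400,180:460],cv2.resize(e['image'][205:305,365:460],(285,300))])[:,:,::-1])
E
```

```text
12.05 pos [ 528.987 -226.379   86.413] yaw deg 117.3545439743329 F [-0.076  2.617  4.909] M [0.589 0.069 0.012] w,f [13.262 43.565] j7 1.0066663084909806
```

View pics/w4.png

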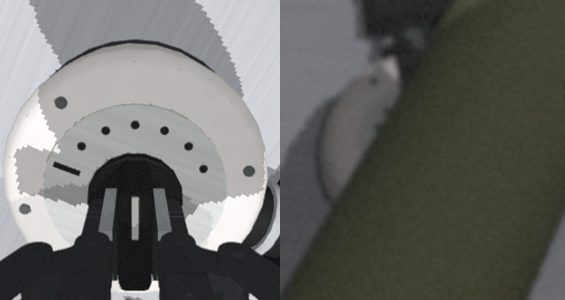

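The wrist view shows the pointer line at u≈135 in line with the third pip at (135,125). The tool is still gripping and there is almost no moment on it.

```bash
python3 -c "
from plant import *
print(hand_in())"
```

```text
the job is handed in; nothing more can be done
None
```

The knob was turned back to its home end stop, then clockwise three clicks; it is still gripped steady at the third stop, its pointer in line with the third pip, and the job is handed in at about 12 s of robot time.

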